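Seat the post in the stand's hidden socket

TASK

Take the round-topped post out of the white rack and fit it in the grey stand base: its socket lies hidden under a sprung dust plug somewhere on the bare plate inside the round window, so slide the post's foot over the plate with light pressure until it drops in. Then push it gently home until its collar sits flat on the plate, let go and leave it standing; never press on the base with more than about 30 N, and leave everything else where it is.

Things in the scene. Friction and masses are not known exactly. Their poses are not given: they have to be found in the camera images.
- post: The steel post to fit: round shank 16 mm across, 90 mm long, plain round top; collar 28 mm across and 5 mm thick, its underside 24 mm above the foot; 1.5 mm chamfer round the foot. About 0.12 kg. Origin at the foot's centre, z up along the post. Starts upright in one of the rack's holes, collar on the rack's top.
- post_foot (a point): Centre of the post's foot (same as the post's origin).
- stand_base: Stand base fixed to the worktop: grey housing 120 mm (its x) by 100 mm (its y), 42 mm high, screw heads 4 mm high at its four corners, in its top a round window 56 mm in diameter and 6 mm deep whose floor is a flat rigid dark grey metal plate. Origin at the centre of the underside, z up.
- window (a point): Centre of the window, on the plate in it, 36 mm above the base's underside. Hidden in the plate is a vertical blind hole 17.6 mm in diameter, 26 mm deep, without chamfer, centred 3 to 11 mm from this point in an unknown direction. A sprung plug of the same metal fills its mouth flush and yields downward under less than 1 N. With the post home its foot is 24 mm below this height.
- rack: White rack block fixed to the worktop, 60 mm (its x) by 130 mm (its y), 40 mm high, with two holes 19 mm in diameter and 30 mm deep, at y = -35 and +35 mm in its frame. Origin at the centre of the underside, z up. A post standing in it has its foot 16 mm above the rack's underside.
- square_post: The other post in the rack, not to be moved: shorter (60 mm overall), same foot and collar, with a square 24 mm head 14 mm high on top. Origin at its foot.
- ink_pot: Bystander: small dark brown bottle with black cap, 32 mm across, 58 mm high. Origin at the centre of its underside.
- black_tube: Bystander: black upright tube 22 mm across, 66 mm high. Origin at the centre of its underside.
- tape_roll: Bystander: roll of tape lying flat, 78 mm across, 18 mm high. Origin at the centre of its underside.
- parts_dish: Bystander: shallow pale dish, 71 mm across, 17 mm high. Origin at the centre of its underside.
Things that resemble listed ones, but are neither listed nor needed, are in the scene too. Several things have the shape of the stand_base; the one meant has the colours described above.

How it is judged:
On the way:
1. the post is lifted clear of the rack (z of post_foot in the frame of rack above 0.045 m), for 0.1 s.
At the end, for the whole second after the job is handed in: The post stands still and released in the hidden hole: its foot at least 22 mm below the plate (24 mm is fully home, collar on the plate), within 13.5 mm of the window's centre, upright to 0.07 rad (z of post_foot in the frame of stand_base between 0.008 and 0.014 m and horizontal distance between post_foot and window below 0.0135 m and angle between post's own z axis and vertical below 0.07 rad and linear speed of post below 0.01 m/s); the robot touches nothing.
It fails at once if the post or the gripper presses on the stand base with more than 32 N (contact force between any of post, the arm, the fingers and stand_base above 32 N).
It fails at once if the square-headed post is moved more than 15 mm (distance of square_post from where it was at the start of the episode above 0.015 m).
It fails at once if a bystander is moved more than 15 mm (distance of any of ink_pot, black_tube, tape_roll, parts_dish from where it was at the start of the episode above 0.015 m).
It also fails if it takes over 56 s, if anything falls off the work surface, if the arm or the gripper's body presses on something with over 40 N, if the wrist force passes 120 N, or if a joint passes its speed limit or range.

ROBOT

A 6-joint arm with a two-finger parallel gripper is mounted at the origin on a cart in front of the work surface, level with it; the furniture and walls round the work are solid. World frame = base frame: x ahead of the robot, y to its left, z up, the work surface at z = 0. Lengths are in m, angles in rad, forces in N, time in s.
With the tool pointing down it reaches from about 0.275 to 1 m from the base axis. Payload 8.4 kg.
Tool frame: the origin (TCP) lies on the centre line of the jaws, within the pads' length; the fingertips stand 17 mm ahead of it and the grasp point (between the pads) lies 2 mm behind it (bot.tcp_to_tips is the z of the fingertips in the tool frame, in m); z points along the fingers, y is the line along which they close (so a half turn about z gives the same grasp; the last joint's range is limited). The gripper opens to 85 mm and grips with 20 to 120 N. Pads are 22 mm wide; open, the fingers measure 114 mm over their backs; the gripper's body (76 mm by 85 mm) begins 54 mm behind the grasp point. The pads swing forward as they close: fully open they stand 13 mm farther back than shut.
Start: joints at [-1.233, 0.353, 1.633, -0, 1.155, -0.002], TCP at [0.208, -0.589, 0.248] pointing down, gripper open.
Joint ranges: [-2.63, 2.63], [-0.92, 2.1], [0.06, 2.66], [-1.3, 4.44], [0, 2.69], [-3.02, 3.02]. Speed limits (rad/s): [2.22, 2.22, 2.79, 3.14, 3.14, 3.14].

INTERFACE

Orientations are given as a unit quaternion [x, y, z, w].
In Python, from workcell import bot, hand, kinematics, get_obs, vision, hand_in gives the robot as it stands. The module is installed in compiled form; this text tells all that it offers. Calls block until the motion is done:
- bot.reach(position, orientation): joint-space move of the TCP to a pose.
- bot.servo_line(position, ori=None, velocity=0.15): straight line of the TCP; ori=None keeps the orientation; velocity is the mean speed in m/s.
- bot.goto_joints(angles): joint-space move.
- hand.move_gripper(opening, strength=None): finger opening in m; strength is the grip in N (None keeps the last); returns when the fingers have stopped.
- bot.dwell(seconds).
- kinematics.solve_ik(position, orientation): joint angles nearest the present ones, or None.
- get_obs(): the state.
- vision.read_camera(name): name is "side" or "top" or "wrist"; returns a dict with "frame" (384x512x3 uint8, red, green, blue), "intrinsics" (3x3 intrinsics, pixels), "dist" ([k1, k2, p1, p2, k3] as OpenCV has them; the pictures are not rectified), "view" (4x4, takes a point from world to camera coordinates). Camera axes: x right, y down, z forward; pixel columns grow to the right and rows downward; lengths in m; the calibration is good to about 2 mm. A picture is of the moment at which its call begins. There is no depth.
A pose or a line that the arm cannot do raises bot.IKError and nothing moves.
- hand_in(): hands the job in; it is judged then, once.
The state is a dict: "time_s": time; "joint_pos": joint angles; "joint_vel": joint speeds; "joint_efforts": joint torques, N m; "position": TCP position; "orientation": TCP orientation; "wrist_force": force on the tool from outside, world axes, zero at the start; "ft_torque": the same for the moment, N m; "gripper_width": finger opening in m; "grip_force": force on a finger pad.
Only numpy, scipy, OpenCV 4.12 (cv2) and the standard library are available. Lean on these libraries where they do the work, as an engineer would, in place of code of your own. Each camera call takes 0.05 s, during which the arm holds its last target. There are 200 camera calls.

## Working session

There is one attempt and no reset: what is moved stays moved. The work goes in short steps, each a Python script; the robot and the scene stay as the last script left them, time stands still between calls to the robot, and variables do not carry over. Pictures are saved under pics/ and viewed, at most 10 in all, crops included, and the job is handed in when it is done.

```bash
mkdir -p pics; python3 - <<'E'
from workcell import bot,hand,kinematics,get_obs,vision
import cv2,numpy as np,pickle
d={}
for n in("top","side"):
    c=vision.read_camera(n);d[n]=c
    cv2.imwrite(f"pics/{n}0.png",cv2.cvtColor(c["frame"],cv2.COLOR_RGB2BGR))
    print(n,np.round(c["intrinsics"],1).tolist(),c["dist"],np.round(c["view"],3).tolist())
pickle.dump(d,open("cams.pkl","wb"))
o=get_obs();print(o)
E
```

```text
top [[451.6, 0.0, 258.3], [0.0, 451.6, 190.2], [0.0, 0.0, 1.0]] [-0.15312456  0.          0.          0.          0.        ] [[0.024, -1.0, -0.007, -0.028], [-0.98, -0.022, -0.196, 0.56], [0.196, 0.011, -0.981, 1.434], [0.0, 0.0, 0.0, 1.0]]
side [[370.7, 0.0, 257.7], [0.0, 370.7, 191.9], [0.0, 0.0, 1.0]] [-0.03587534  0.          0.          0.          0.        ] [[-0.896, -0.443, 0.009, 0.476], [-0.201, 0.387, -0.9, 0.166], [0.395, -0.809, -0.436, 0.722], [0.0, 0.0, 0.0, 1.0]]
{'time_s': 0.1, 'joint_pos': array([-1.23339008e+00,  3.53603024e-01,  1.63407793e+00, -1.68093020e-05,
        1.15518335e+00, -2.41493906e-03]), 'joint_vel': array([ 0.00063354, -0.00234787, -0.00216014, -0.0015131 ,  0.00020334,
        0.00011513]), 'joint_efforts': array([-2.30552923e-04, -6.06358409e+01, -3.42817748e+01, -6.54103656e-05,
        3.84049286e-03,  2.45672317e-05]), 'position': array([ 0.20817399, -0.58887447,  0.24761389]), 'orientation': array([ 9.85599115e-01,  1.69097546e-01, -1.13580223e-04, -6.25646190e-04]), 'wrist_force': array([ 0.80462947, -0.22841653,  0.34391674]), 'ft_torque': array([ 0.03791327,  0.01839947, -0.01033059]), 'grip_force': 0.0, 'gripper_width': 0.08537902110199538}
```

View pics/top0.png

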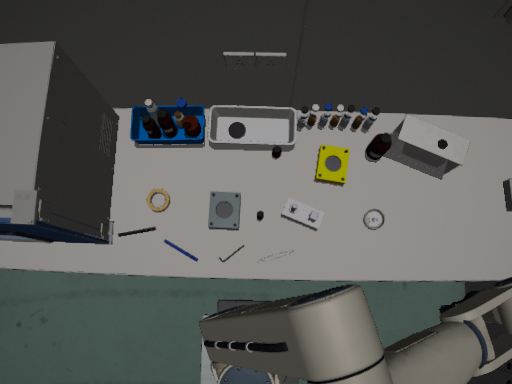

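View pics/side0.png

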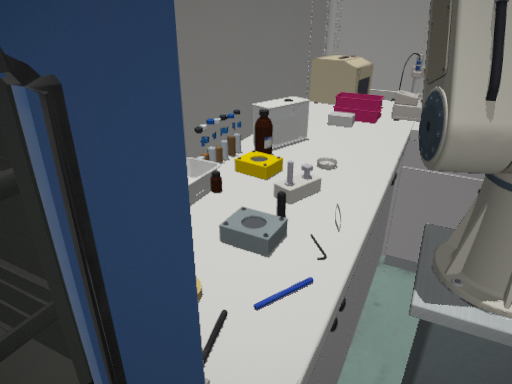

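Top view: rack at (303,214), holding posts at (293,209) and (314,216). In the side view the tall round-topped one is at (290,173), the left one, and the square-headed one is at (307,171). Two things have the base's shape: grey at top (224,210) and yellow at top (333,164). The grey one fits the description. I'll confirm in a crop and compute positions.

```bash
cat > h.py <<'E'
import cv2,numpy as np
def cast(c,uv,z):
    K,D,V=c["intrinsics"],c["dist"],c["view"]
    p=cv2.undistortPoints(np.array(uv,float).reshape(-1,1,2),K,D).reshape(-1,2)
    R,t=V[:3,:3],V[:3,3];o=-R.T@t
    d=np.c_[p,np.ones(len(p))]@R
    return o+d*((z-o[2])/d[:,2])[:,None]
def proj(c,P):
    r,_=cv2.Rodrigues(c["view"][:3,:3])
    return cv2.projectPoints(np.array(P,float).reshape(-1,1,3),r,c["view"][:3,3],c["intrinsics"],c["dist"])[0].reshape(-1,2)
E
python3 - <<'E'
import pickle,cv2,numpy as np
from h import *
d=pickle.load(open("cams.pkl","rb"));t=d["top"];f=t["frame"]
bgr=cv2.cvtColor(f,cv2.COLOR_RGB2BGR)
a=cv2.resize(bgr[180:245,195:335],None,fx=5,fy=5,interpolation=cv2.INTER_CUBIC)
s=cv2.cvtColor(d["side"]["frame"],cv2.COLOR_RGB2BGR)[150:260,210:350]
b=cv2.resize(s,None,fx=2.3,fy=2.3,interpolation=cv2.INTER_CUBIC)
im=np.zeros((a.shape[0]+b.shape[0],700,3),np.uint8);im[:a.shape[0]]=a;im[a.shape[0]:,:b.shape[1]]=b
cv2.imwrite("pics/crop1.png",im)
hsv=cv2.cvtColor(bgr,cv2.COLOR_BGR2HSV)
print(hsv[[195,210,222],[215,224,238]].tolist(), hsv[260,60+180].tolist())
print("window",cast(t,[224,210],.036),"rack",cast(t,[303,214],.04),"round",cast(t,[293,209],.106),"sq",cast(t,[314,216],.076),"tube",cast(t,[260,215],.066))
E
```

```text
[[93, 25, 92], [113, 13, 79], [99, 20, 89]] [15, 10, 147]
window [[0.49484049 0.09721256 0.036     ]] rack [[ 0.48673711 -0.16449019  0.04      ]] round [[ 0.49225372 -0.12680554  0.106     ]] sq [[ 0.47564312 -0.19680547  0.076     ]] tube [[ 0.47657136 -0.0227661   0.066     ]]
```

View pics/crop1.png

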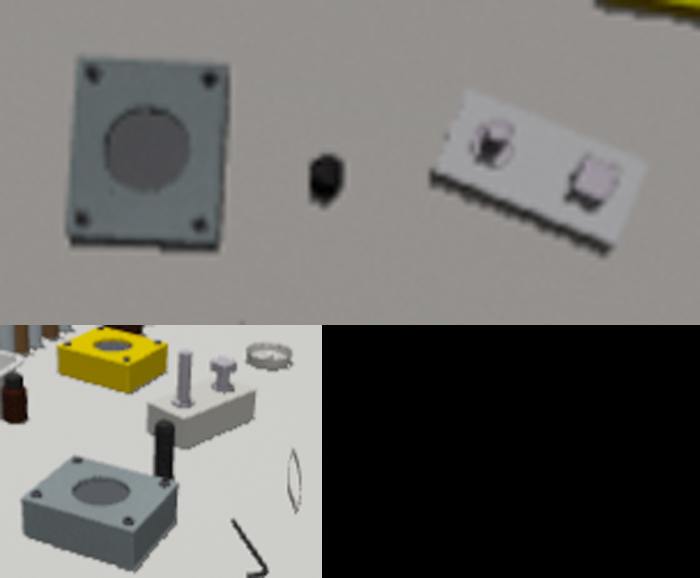

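The crop confirms it: the grey base with its dark plate is on the left, and the tall round post is in the rack's left hole. Next I'll go above the post and take a wrist look.

```bash
cat >> h.py <<'E'
def quat(yx,yy):
    "tool down, tool y along (yx,yy), 2a in (-90,90]deg-ish nearest start"
    b=np.arctan2(yx,-yy)/2   # y=(sin2a,-cos2a)
    return np.array([np.cos(b),np.sin(b),0,0])
E
python3 - <<'E'
from workcell import bot,hand,kinematics,get_obs,vision
import pickle
from h import *
t=pickle.load(open("cams.pkl","rb"))["top"]
c=lambda x,y:[195+x/5-.4,180+y/5-.4]
co=cast(t,[c(465,90),c(648,163),c(605,245),c(432,170)],.04);print(co)
yax=(co[0]-co[1])+(co[3]-co[2]);yax/=np.linalg.norm(yax);xax=np.array([yax[1],-yax[0],0])
ctr=co.mean(0);print("yax",yax,"ctr",ctr,"holes",ctr+.035*yax,ctr-.035*yax)
P=cast(t,[c(492,145)],.045)[0];print("collar",P)
W=cast(t,[c(147,147)],.036)[0];print("win",W)
for s in(1,-1):
    q=quat(*(s*xax[:2]));j=kinematics.solve_ik([P[0],P[1],.25],q);print(s,q,j)
    if s==1: Q=q
    if j is not None and abs(j[5])<1.8: Q=q
np.save("Q.npy",Q)
bot.reach([P[0],P[1],.27],Q)
w=vision.read_camera("wrist");pickle.dump(w,open("w1.pkl","wb"))
cv2.imwrite("pics/w1.png",cv2.cvtColor(w["frame"],cv2.COLOR_RGB2BGR))
print(get_obs()["time_s"],Q,np.round(w["view"],3).tolist(),proj(w,[[P[0],P[1],.106],[P[0],P[1],.045]]))
E
```

```text
[[ 0.54067137 -0.11295344  0.04      ]
 [ 0.4942086  -0.23481263  0.04      ]
 [ 0.43913007 -0.20630058  0.04      ]
 [ 0.4865099  -0.09178374  0.04      ]]
yax [0.3689902  0.92943329 0.        ] ctr [ 0.49012998 -0.1614626   0.04      ] holes [ 0.50304464 -0.12893243  0.04      ] [ 0.47721533 -0.19399276  0.04      ]
collar [ 0.50327625 -0.13091447  0.045     ]
win [0.49819626 0.09733872 0.036     ]
1 [0.82734219 0.56169823 0.         0.        ] [-2.57369132e-01  1.87820656e-01  1.85391914e+00 -4.44089210e-16
  1.09985286e+00  1.20553182e-01]
-1 [ 0.56169823 -0.82734219  0.          0.        ] None
2.1167 [0.82734219 0.56169823 0.         0.        ] [[0.929, -0.369, -0.0, -0.516], [-0.35, -0.882, 0.316, 0.013], [-0.117, -0.294, -0.949, 0.423], [0.0, 0.0, 0.0, 1.0]] [[250.5360781  172.05392336]
 [250.4832602  157.38913802]]
```

View pics/w1.png

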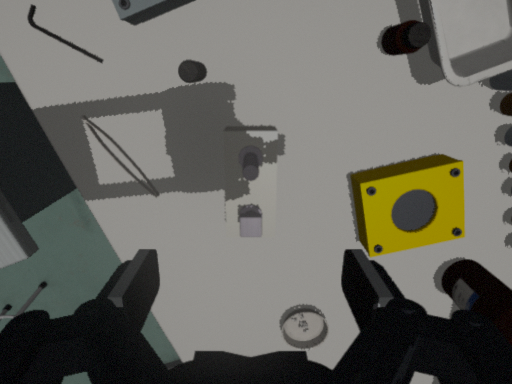

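The post's top is at (250,172) in the wrist view, where my estimate predicted (250.5,172). I'll grasp, lift, and look at the window on the way.

```bash
python3 - <<'E'
from workcell import bot,hand,kinematics,get_obs,vision
import pickle
from h import *
Q=np.load("Q.npy");P=np.array([.5030,-.1305]);W=np.array([.4982,.0973])
hand.move_gripper(.05)
bot.servo_line([*P,.080],velocity=.2)
hand.move_gripper(0,60)
o=get_obs();print(o["gripper_width"],o["grip_force"],o["wrist_force"],o["time_s"])
bot.servo_line([*P,.17],velocity=.15)
o=get_obs();print(o["gripper_width"],o["wrist_force"])
# look at the window from short of it (camera looks ahead of the tool)
v=pickle.load(open("w1.pkl","rb"))["view"];cam=-v[:3,:3].T@v[:3,3];print("cam offset",cam-[.50327,-.1309,.27],v[2,:3])
bot.servo_line([W[0],W[1]-.0,.17],velocity=.25)
w=vision.read_camera("wrist");pickle.dump(w,open("w2.pkl","wb"))
cv2.imwrite("pics/w2.png",cv2.cvtColor(w["frame"],cv2.COLOR_RGB2BGR))
o=get_obs();print(o["time_s"],o["wrist_force"],o["ft_torque"],proj(w,[[*W,.036]]))
E
```

```text
0.014691543073420773 58.29810619354248 [-0.41409981  0.10003877  6.52277467] 4.0667
0.014592665381876785 [ 0.5628794  0.2305885 -1.5896217]
cam offset [0.02972936 0.07563078 0.127022  ] [-0.11712188 -0.29350721 -0.94875497]
5.925 [ 0.23709568  0.44291699 -0.63736747] [-0.00408697 -0.04319097 -0.01070618] [[250.91855612 181.51716662]]
```

View pics/w2.png

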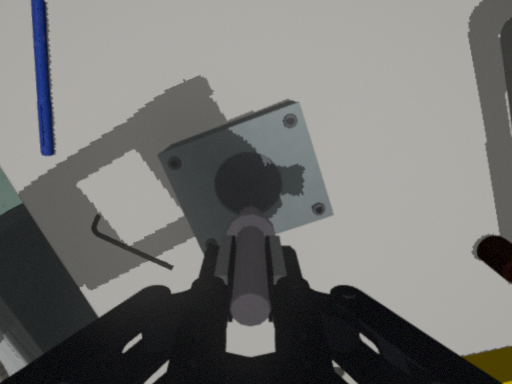

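The wrist view shows the post held straight. The window spans about x 215–282, with its top at y≈152. Screws are at (175,163), (290,121) and (318,209). I'll refine the window centre from the screw diagonal and a contour, then touch down gently.

```bash
python3 - <<'E'
from workcell import bot,hand,kinematics,get_obs,vision
import pickle
from h import *
w=pickle.load(open("w2.pkl","rb"))
S=cast(w,[[175,163],[290,121],[318,209]],.046);print(S,"diag ctr",(S[0]+S[2])/2, np.linalg.norm(S[0]-S[1]),np.linalg.norm(S[1]-S[2]))
rim=cast(w,[[215,183],[282,183],[248,152]],.042)[:,:2]
A=np.c_[2*rim,np.ones(3)];s=np.linalg.solve(A,(rim**2).sum(1));print("rim ctr",s[:2],"r",np.sqrt(s[2]+s[:2]@s[:2]))
W=s[:2]*.5+.5*((S[0]+S[2])/2)[:2];np.save("W.npy",W);print(W)
bot.servo_line([*W,.115],velocity=.15)   # foot nominally at z=.051
bot.dwell(.3);o=get_obs();f0=o["wrist_force"][2];print(o["position"],o["wrist_force"])
z=.106
bot.servo_line([*W,z],velocity=.03)
while z>.092:
    z-=.0007;bot.servo_line([*W,z],velocity=.03);o=get_obs();f=o["wrist_force"][2]-f0
    print(round(z,4),round(o["position"][2],4),round(f,2),round(o["time_s"],2))
    if f>3:break
E
```

```text
[[0.44833851 0.13716644 0.046     ]
 [0.54528404 0.13454495 0.046     ]
 [0.54295744 0.05687587 0.046     ]] diag ctr [0.49564797 0.09702116 0.046     ] 0.09698097598943453 0.07770392467473831
rim ctr [0.4959033  0.09699889] r 0.027914065781530013
[0.49577563 0.09701002]
[0.49632644 0.09710583 0.11578416] [-0.14126121  0.2965901  -1.1342264 ]
0.1053 0.1053 -0.45 7.44
0.1046 0.1046 0.08 7.69
0.1039 0.1039 -0.78 7.94
0.1032 0.1031 -1.54 8.19
0.1025 0.1025 -1.04 8.44
0.1018 0.1017 -0.82 8.69
0.1011 0.1011 -0.84 8.94
0.1004 0.1008 5.51 9.19
```

```bash
cat > search.py <<'E'
from workcell import bot,hand,get_obs
import numpy as np
W=np.load("W.npy");z=.1004;zp=.1008
b=np.array([-.14,.3,-1.4])
def go(x,y,z,v=.03):
    bot.servo_line([x,y,z],velocity=v);o=get_obs();return o["wrist_force"]-b,o
pts=[];th=0
while True:
    r=.0028+.0022*th/(2*np.pi)
    if r>.0122:break
    pts.append(W+r*np.array([np.cos(th),np.sin(th)]));th+=.0023/r
print(len(pts));found=None
for i,p in enumerate(pts):
    f,o=go(*p,z)
    if i%8==0:print(i,np.round(f,1),round(z,4),round(o["time_s"],1))
    if np.hypot(*f[:2])>14 or f[2]>20:print("high",i,f);z+=.0004;continue
    if f[2]>8:z-=-.00015
    elif f[2]<2.5:
        fs=[f[2]]
        for k in range(1,4):
            f,o=go(*p,z-.0004*k);fs.append(f[2])
            if f[2]>4:break
        print("low",i,np.round(fs,1),np.round(f,1),round(o["time_s"],1))
        if z-.0004*k<zp-.0012 and f[2]<=6:found=p;z-=.0004*k;break
        z=z-.0004*k
        z=max(z,zp-.0006)
print("found",found,None if found is None else found-W,z,o["time_s"])
if found is not None:np.save("F.npy",[*found,z])
E
python3 search.py
```

```text
87
0 [-5.2 -0.5 12.4] 0.1004 9.4
low 4 [0.4 0.  0.2 0.3] [0.8 0.2 0.3] 11.2
found [0.49207851 0.09794425] [-0.00369713  0.00093423] 0.09949999999999999 11.1917
```

It dropped in early, 3.8 mm from the window's centre. Now a compliant insertion.

```bash
cat > ins.py <<'E'
from workcell import bot,hand,get_obs
import numpy as np
x,y,z=np.load("F.npy");b=np.array([-.14,.3,-1.4]);p=np.array([x,y]);ok=False
for i in range(80):
    o=get_obs();f=o["wrist_force"]-b
    lat=f[:2];n=np.hypot(*lat)
    if i%5==0 or f[2]>4:print(i,round(z,4),np.round(o["position"],4),np.round(f,1),np.round(o["ft_torque"],2),round(o["time_s"],1))
    if n>1.5:p=p+np.clip(lat*4e-5,-3e-4,3e-4)
    if f[2]>6 and z<.079:ok=True;break
    if f[2]<4:z-=.0010 if z>.0785 else .0003
    elif f[2]>10:z+=.0004
    if z<.074:break
    bot.servo_line([*p,z],velocity=.03)
print("home",ok,p,z);np.save("F.npy",[*p,z])
E
python3 ins.py
```

```text
0 0.0995 [0.4921 0.098  0.0995] [0.8 0.2 0.3] [ 0.03 -0.02  0.03] 11.2
5 0.0945 [0.4921 0.0979 0.0944] [-0.3 -1.4  1.1] [-0.06  0.09  0.  ] 12.4
10 0.0895 [0.492  0.0979 0.0895] [ 0.3 -0.9  0.4] [-0.06 -0.03 -0.03] 13.7
15 0.0845 [0.492  0.0979 0.0844] [ 0.  -0.3  1.1] [ 0.02 -0.04 -0.03] 14.9
20 0.0795 [0.492  0.0979 0.0794] [ 1.3 -1.6  0.4] [-0.06 -0.01  0.02] 16.2
25 0.0773 [0.4921 0.0978 0.0773] [ 1.   0.3 -1.2] [-0.02  0.01 -0.01] 17.4
27 0.0767 [0.4921 0.0979 0.0769] [-1.3 -1.   6.4] [-0.03  0.26  0.01] 17.9
home True [0.49203475 0.09779907] 0.0767
```

The collar seated at exactly 24 mm of travel, with 6 N. Release, retreat and check.

```bash
python3 - <<'E'
from workcell import bot,hand,get_obs,vision
from h import *
x,y,z=np.load("F.npy")
bot.servo_line([x,y,z+.0002],velocity=.03)
hand.move_gripper(.05)
bot.servo_line([x,y,.22],velocity=.15)
w=vision.read_camera("wrist");t=vision.read_camera("side")
im=np.hstack([cv2.resize(w["frame"][80:330,130:380],(400,400)),cv2.resize(t["frame"][150:260,210:320],(400,400))])
cv2.imwrite("pics/end.png",cv2.cvtColor(im,cv2.COLOR_RGB2BGR))
o=get_obs();print(o["time_s"],o["wrist_force"],o["gripper_width"],proj(w,[[x,y,.102]])*1.6-[208,128])
E
```

```text
19.825 [-0.86212227  0.43836189  0.73130019] 0.050396082075005774 [[194.66133116 173.08469337]]
```

View pics/end.png

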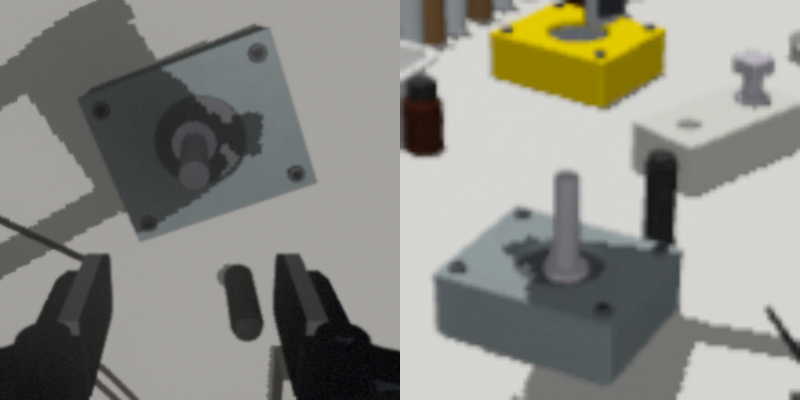

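The post stands upright with its collar on the plate (crop (195,145) and (567,265)), the gripper is clear and the other things are in place.

```bash
python3 -c "
from workcell import hand_in
print(hand_in())"
```

```text
the job is handed in; nothing more can be done
None
```

The post is in the grey base's hidden socket, standing upright with its collar on the plate; I let go and handed the job in at about 20 s, and the highest force I read on the base was about 14 N.

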